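# Check a suction tube's bore against the light

## Robot

A 6-joint arm with a two-finger parallel gripper is mounted at the origin on a cart in front of the work surface, level with it; the furniture and walls round the work are solid. World frame = base frame: x ahead of the robot, y to its left, z up, the work surface at z = 0. Lengths are in mm, angles in degrees, forces in N, time in s.
With the tool pointing down it reaches from about 300 to 850 mm from the base axis. Payload 4.2 kg.
Tool frame: the origin (TCP) lies midway between the tips of the shut fingers; the grasp point (between the pads) lies 19 mm behind it; z points along the fingers, y is the line along which they close (so a half turn about z gives the same grasp; the last joint's range is limited). The gripper opens to 91 mm and grips with 3 to 60 N. Pads are 32 mm wide; open, the fingers measure 118 mm over their backs; the gripper's body (76 mm by 178 mm) begins 60 mm behind the grasp point.
Start: joints at [64.343, 18.312, 89.639, -0, 72.044, -1.146], TCP at [238.555, 523.197, 213.976] pointing down, gripper open.
Joint ranges: [-177.97, 177.97], [-48.28, 115.42], [12.27, 149.76], [-77.06, 257.06], [2.81, 150.46], [-146.56, 146.56]. Speed limits (degrees/s): [147.25, 147.25, 180, 180, 180, 180].

## Interface

Orientations are given as [roll, pitch, yaw] about the fixed x, y, z axes, in that order (R = Rz(yaw) Ry(pitch) Rx(roll)).
In Python, from workcell import env, sensors, order, grab_frame, camera_model gives the robot as it stands (env), with the cameras as plain functions, the readings (sensors) and the job (order).
- The arm moves only by the shell command python3 drive.py 'ROWS' [OPENING] [FORCE]. ROWS is rows parted by semicolons, their numbers by spaces, 1 to 8 of them, each of 6 numbers: dx, dy, dz in mm, then a rotation vector rx, ry, rz in degrees; each row shifts and turns the commanded pose from where the row before left it, along the tool's axes as they then stand; what a row does not reach is not made up. A row lasts 1/10 s, in which the tool goes at most 50 mm and 8.59 degrees, less where a joint would pass 70% of its speed; a pose out of reach is approached as far as the arm can. OPENING is the finger opening in mm, set as the command begins (- or left out keeps the last). The fingers move at their own pace and stop on an object; FORCE is the grip in N (left out, the last holds). Time passes only in rows, so rows that do not move let the fingers close. It prints the time, the measured TCP pose, the force, the opening and the grip force at its end.
- sensors.state(): the state, without advancing time (a new reading comes with each control period).
- grab_frame(name): name is "scene" or "top" or "wrist"; returns the picture (400x640x3 uint8, blue, green, red); there is no depth.
- camera_model(name): a dict with "fx", "fy", "cx", "cy" (pixels), "T" (4x4, takes a point from camera to world coordinates). Camera axes: x right, y up, looking along -z (the intrinsics and any distortion apply to the point x, -y, -z); pixel columns grow to the right and rows downward; lengths in mm; the calibration is good to about 2 mm. A picture is of the moment at which its call begins: read the wrist's pose just before it. camera_model takes no time and is no camera call; for the wrist camera it gives the pose at the moment of the call.
- order.job_done(): hands the job in; it is judged then, once.
The state is a dict: "time_s": time; "qpos": joint angles; "qvel": joint speeds; "effort": joint torques, N m; "ee_pos": TCP position; "ee_rot": TCP orientation; "force": force on the tool from outside, world axes, zero at the start; "torque": the same for the moment, N m; "gripper_width": finger opening in mm; "gripper_force": force on a finger pad.
Only numpy, scipy, OpenCV 4.12 (cv2) and the standard library are available. Lean on these libraries where they do the work, as an engineer would, in place of code of your own. Each camera call takes 0.05 s, during which the arm holds its last target. There are 200 camera calls.

## Task

A cleaned suction tube has to be looked through before it is packed. Swing the steel keeper well aside from over the mouth of the blue-collared tube, draw that tube straight off its drying post, turn it level and hold it up in front of the round light panel, its bore pointing squarely at the middle of the lit disc and its nearer end about 10 cm from it. Finish holding it still there in the gripper; leave the green-collared tube locked on its post and the things around undisturbed.

Things in the scene. Friction and masses are not known exactly. Their poses are not given: they have to be found in the camera images.
- blue_tube: Loose steel tube, 120 mm long, 16 mm outside, 11 mm bore, open at both ends, 0.11 kg; its top 23 mm (z 97 to 120) are a blue collar of 26 mm diameter. Origin on its axis at the plain lower end, z along the bore to the collar. It starts pushed over one of the two leaning posts (either one), lower end on the seat, 1.5 mm play. Grip the bare steel 40 to 80 mm from the lower end.
- blue_tube_mid (a point): Middle of the blue-collared tube: on its axis, 60 mm from either end.
- green_tube: The same tube but with a green collar, on the other post; it is to stay there. Same axes as the blue one.
- drying_stand: Fixed steel stand: plate 185 x 190 x 14 mm, lips 26 mm high at near and far edge; two posts 100 mm apart in y, 8 mm thick, 70 mm long, leaning 50 degrees from upright toward its +x (rising 40 degrees, away from the robot): draw a tube 72 mm or more along this. A strut runs 40 mm under each post. Origin on the worktop midway between the posts, 25 mm nearer than the plate's centre; y left, z up.
- seat_left (a point): Centre of the left (+y) post's seat, where the lower end of a tube rests; at x -45, y +50, z 70 mm of the stand.
- seat_right (a point): Centre of the right (-y) post's seat; at x -45, y -50, z 70 mm of the stand.
- keeper_left (a joint): Flat steel arm (11 x 3 mm, black knob at its end) over the left tube's upper end, turning about an axis parallel to the post at the strut's top. 0 rad: across the mouth, pointing up, tube blocked; opens outward, to the stand's +y, up to 1.7 rad. From 0.6 the collar is free, from 1.2 the closed fingers pass too. Friction about 0.5 N at the knob, no spring, stays where left.
- keeper_right (a joint): The same keeper on the right post; it opens outward to the stand's right (-y). 0 rad blocked, 1.7 rad fully open.
- knob_left (a point): Middle of the left keeper's black knob, 14 mm diameter, standing 26 mm up from the arm with its axis parallel to the post (this point is 16 mm from the arm's underside), 72 mm from the pivot; closed, it stands 32 mm above the tube's axis (measured square to the tube, on the upper side). It can be pinched from above across the stand's y or pushed.
- knob_right (a point): The same on the right keeper.
- pivot_left (a point): Point on the left keeper's turning axis, level with the knob centre along that axis.
- pivot_right (a point): The same for the right keeper.
- light_panel: Fixed upright light panel: white round housing, 148 mm diameter, 33 mm deep, on a stem (foot 128 mm diameter), with a lit white disc of 126 mm diameter that faces the robot. Origin on the worktop below the lit face; x points from the lit face back into the housing (the disc looks along -x), y left, z up. Its yaw varies.
- panel_centre (a point): Middle of the lit disc, 250 mm above the worktop; axes as the light panel's.
- timer: White minute timer with a blue dial, 52 x 68 x 66 mm, loose bystander, left of the stand; origin under its centre.
- oil_spray: Tall spray can, 66 mm diameter, 225 mm high, loose bystander at the left; origin under its centre.
- swab_jar: White round jar with a teal lid, 68 mm diameter, 75 mm high, loose bystander at the right behind the stand; origin under its centre.

How it is judged (in metres and radians):
On the way, in this order (a step that is already met when the one before it is completed fails the run):
1. the keeper over the blue-collared tube is swung aside (past 0.6 rad) while the tube still sits on its post (((distance between blue_tube and seat_left below 0.02 m and value of joint keeper_left above 0.6 rad) or (distance between blue_tube and seat_right below 0.02 m and value of joint keeper_right above 0.6 rad))), for 0.2 s.
2. the blue-collared tube is drawn off its post and held in the fingers (distance between blue_tube and seat_left above 0.08 m and distance between blue_tube and seat_right above 0.08 m and contact force between the fingers and blue_tube above 1 N and contact force between blue_tube and drying_stand below 0.1 N), for 0.2 s.
At the end, for the whole second after the job is handed in: Blue-collared tube held still in the fingers, clear of stand and panel, bore within 11 degrees of square to the lit disc, its middle within 35 mm of the disc's centre line sideways and in height and 90 to 250 mm in front of it; green-collared tube still on its post (angle between the z axis of blue_tube and the x axis of light_panel, either way round below 0.2 rad and y of blue_tube_mid in the frame of panel_centre between -0.035 and 0.035 m and z of blue_tube_mid in the frame of panel_centre between -0.035 and 0.035 m and x of blue_tube_mid in the frame of panel_centre between -0.25 and -0.09 m and contact force between the fingers and blue_tube above 1 N and contact force between blue_tube and drying_stand below 0.1 N and contact force between blue_tube and light_panel below 0.1 N and linear speed of blue_tube below 0.03 m/s and angular speed of blue_tube below 0.3 rad/s and (distance between green_tube and seat_left below 0.02 m or distance between green_tube and seat_right below 0.02 m)); the arm keeps its last pose, push and grip.
It fails at once if the green-collared tube is moved more than 15 mm or its keeper opened past 0.5 rad (distance of green_tube from where it was at the start of the episode above 0.015 m or (distance between green_tube and seat_left below 0.03 m and value of joint keeper_left above 0.5 rad) or (distance between green_tube and seat_right below 0.03 m and value of joint keeper_right above 0.5 rad)).
It fails at once if the blue-collared tube falls to the worktop (height (world z) of blue_tube_mid below 0.05 m).
It fails at once if the timer, the spray can or the swab jar is moved more than 40 mm (distance of any of timer, oil_spray, swab_jar from where it was at the start of the episode above 0.04 m).
It also fails if it takes over 48 s, if anything falls off the work surface, if the arm or the gripper's body presses on something with over 40 N, if the wrist force passes 120 N, or if a joint passes its speed limit or range.

## Working session

There is one attempt and no reset: what is moved stays moved. The work goes in short steps, Python scripts to look and compute and a shell command to move; the robot and the scene stay as the last step left them, time stands still between calls to the robot, and variables do not carry over. Pictures are saved under pics/ and viewed, at most 10 in all, crops included, and the job is handed in when it is done.

```bash
ls; mkdir -p pics
python3 - <<'E'
from workcell import env, sensors, order, grab_frame, camera_model
import cv2,numpy as np
np.set_printoptions(precision=2,suppress=True)
for n in("scene","top"):
    cv2.imwrite(f"pics/{n}0.png",grab_frame(n)); m=camera_model(n); print(n,m)
s=sensors.state(); print(s)
E
```

```text
drive.py
pics
workcell.py
scene {'fx': 510.8854210158067, 'fy': 510.8854210158067, 'cx': 326.96530685439114, 'cy': 195.76765648971028, 'T': array([[   0.73,    0.49,   -0.49, -100.62],
       [  -0.69,    0.51,   -0.52, -830.01],
       [  -0.01,    0.71,    0.7 , 1168.49],
       [   0.  ,    0.  ,    0.  ,    1.  ]])}
top {'fx': 369.91160092530976, 'fy': 369.91160092530976, 'cx': 316.87925625030357, 'cy': 203.16252316461532, 'T': array([[   0.07,    0.97,   -0.23,  320.99],
       [  -1.  ,    0.07,   -0.02, -107.22],
       [  -0.  ,    0.23,    0.97, 1381.77],
       [   0.  ,    0.  ,    0.  ,    1.  ]])}
{'time_s': 0.1, 'qpos': array([64.34, 18.35, 89.7 , -0.  , 72.04, -1.15]), 'qvel': array([-0.  , -0.05, -0.15,  0.02,  0.02,  0.04]), 'effort': array([ -0.  , -41.33, -23.25,   0.07,   0.04,  -0.  ]), 'ee_pos': array([238.37, 522.8 , 213.24]), 'ee_rot': array([-179.91,   -0.  ,  155.49]), 'force': array([-0.42, -0.37,  1.01]), 'torque': array([ 0.04, -0.05,  0.03]), 'gripper_force': 0.0, 'gripper_width': 90.97707154826617}
```

View pics/scene0.png

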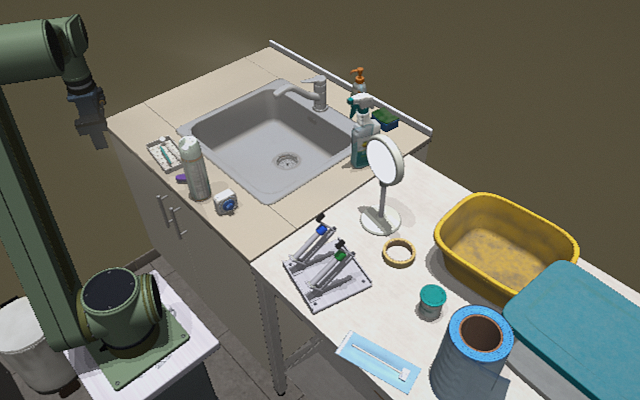

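View pics/top0.png

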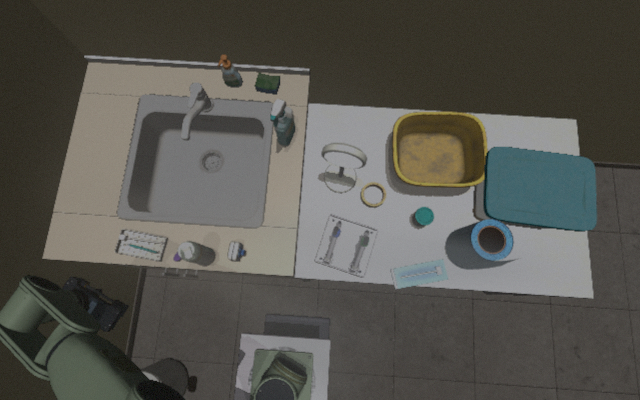

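Blue tube is on the left post (scene blue collar ~(321,230), green ~(341,255)); the panel disc is at ~(385,160) in scene, ~(344,155) in top. I'll enlarge the details.

Run:
```python
import cv2,numpy as np
a=cv2.imread("pics/scene0.png")[205:315,275:375]; b=cv2.imread("pics/top0.png")[135:285,305:405]
a=cv2.resize(a,None,fx=4,fy=4,interpolation=cv2.INTER_CUBIC);b=cv2.resize(b,None,fx=4,fy=4,interpolation=cv2.INTER_CUBIC)
b=cv2.convertScaleAbs(b,alpha=1.6)
o=np.zeros((600,800,3),np.uint8);o[:440,:400]=a;o[:,400:]=b
cv2.imwrite("pics/crop0.png",o)
```

```text
(no output)
```

View pics/crop0.png

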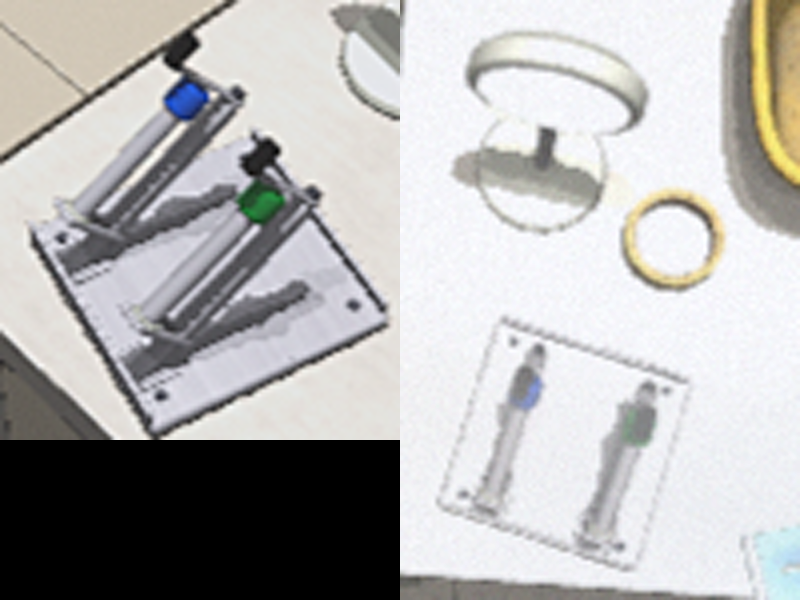

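```bash
cat > h.py <<'E'
from workcell import env, sensors, order, grab_frame, camera_model
import cv2,numpy as np
from scipy.spatial.transform import Rotation as Ro
np.set_printoptions(precision=2,suppress=True)
def ray(m,uv):
    d=np.array([(uv[0]-m["cx"])/m["fx"],-(uv[1]-m["cy"])/m["fy"],-1.0])
    d=m["T"][:3,:3]@d; return m["T"][:3,3],d/np.linalg.norm(d)
def plane(m,uv,z):
    o,d=ray(m,uv); return o+d*(z-o[2])/d[2]
def tri(L):
    A=np.zeros((3,3));b=np.zeros(3)
    for m,uv in L:
        o,d=ray(m,uv);P=np.eye(3)-np.outer(d,d);A+=P;b+=P@o
    p=np.linalg.solve(A,b)
    return p,[np.linalg.norm(np.cross(p-ray(m,uv)[0],ray(m,uv)[1])) for m,uv in L]
def proj(m,p):
    q=m["T"][:3,:3].T@(np.asarray(p)-m["T"][:3,3]); return np.array([m["cx"]-m["fx"]*q[0]/q[2],m["cy"]+m["fy"]*q[1]/q[2]])
def blob(mask,roi=None):
    n,l,st,c=cv2.connectedComponentsWithStats(mask.astype(np.uint8))
    return sorted([(int(st[i,4]),c[i],st[i,:4]) for i in range(1,n)],key=lambda t:-t[0])[:3]
E
python3 - <<'E'
from h import *
S=camera_model("scene");T=camera_model("top")
s=lambda x,y:(x/4+275-.4,y/4+205-.4); t=lambda x,y:((x-400)/4+305-.4,y/4+135-.4)
for n,a,b in [("blue",(187,100),(526,391)),("green",(261,202),(638,425)),("knobL",(181,50),(523,383)),("knobR",(260,156),(634,418)),
 ("pivL",(238,93),(536,352)),("pivR",(314,192),(648,388)),("seatL",(84,217),(489,496)),("cNL",(35,238),(440,505)),("cNR",(153,432),(632,568)),("cFR",(384,318),(690,382))]:
    print(n,*tri([(S,s(*a)),(T,t(*b))]))
for c in [(500,320),(690,382),(632,568),(440,505)]: print(plane(T,t(*c),20))
print("foot",plane(T,t(543,170),8),plane(S,(380,220),8),"disc",tri([(S,(381.5,161)),(T,t(548,102))]))
E
```

```text
blue [ 512.14 -155.14  139.95] [np.float64(0.6035810977065901), np.float64(0.6035810977064799)]
green [ 489.29 -250.54  137.38] [np.float64(1.5692242783302002), np.float64(1.5692242783301473)]
knobL [ 511.57 -150.62  186.02] [np.float64(0.43719311562277574), np.float64(0.43719311562272917)]
knobR [ 491.49 -243.87  174.76] [np.float64(0.5161584454329268), np.float64(0.5161584454329801)]
pivL [ 550.29 -163.17  123.41] [np.float64(0.7304098305053897), np.float64(0.730409830505314)]
pivR [ 525.24 -260.5   124.79] [np.float64(0.6299736681853042), np.float64(0.6299736681850683)]
seatL [ 431.1  -132.54   63.33] [np.float64(2.6763191703300184), np.float64(2.676319170329915)]
cNL [422.67 -87.97   6.65] [np.float64(0.593885177359541), np.float64(0.5938851773596874)]
cNR [ 376.5  -265.61    8.29] [np.float64(0.9242121098643722), np.float64(0.9242121098645829)]
cFR [ 549.48 -311.47   14.49] [np.float64(1.65166749883887), np.float64(1.6516674988388278)]
[ 596.56 -131.97   20.  ]
[ 549.96 -311.58   20.  ]
[ 376.81 -264.75   20.  ]
[421.17 -87.85  20.  ]
foot [ 749.73 -164.74    8.  ] [ 747.51 -164.44    8.  ] disc (array([ 734.02, -156.96,  249.82]), [np.float64(2.536488959544328), np.float64(2.5364889595442572)])
```

```bash
cat >> h.py <<'E'
yaw=np.deg2rad(-14.2)
e=np.array([np.cos(yaw),np.sin(yaw),0]);l=np.array([-np.sin(yaw),np.cos(yaw),0]);z=np.array([0,0,1.])
c4,s4=np.cos(np.deg2rad(40)),np.sin(np.deg2rad(40))
u=c4*e+s4*z; n=-s4*e+c4*z
seat=np.array([430.5,-133.3,70])
Rg=np.c_[-u,l,-n]
def P(U,L,N): return seat+U*u+L*l+N*n
def go(p,R=Rg):
    s=sensors.state();Rc=Ro.from_euler("xyz",s["ee_rot"],degrees=True)
    print("t",s["time_s"],"move(tool)",Rc.inv().apply(p-s["ee_pos"]),"rot(tool)",(Rc.inv()*Ro.from_matrix(R)).as_rotvec(degrees=True),
     "stand ULN",[(s["ee_pos"]-seat)@v for v in(u,l,n)])
E
python3 drive.py '0 0 -45 0 0 -5;0 0 -45 0 0 -5;0 0 -45 0 0 0;0 0 0 0 -8 0;0 0 0 0 -8 0;0 0 0 0 -8 0;0 0 0 0 -8 0;0 0 0 0 -8 0' 0 20
python3 - <<'E'
from h import *
go(P(145,-28,110))
T=camera_model("top");print(plane(T,(190,243),225),plane(T,(236,246),66))
m=camera_model("wrist");print(m["T"],m["fx"])
E
```

```text
time_s: 0.9
ee_pos: [238.2, 523.5, 349.6]
ee_rot: [179.9, 40.3, 165.4]
force: [0.4, -0.2, -0.9]
gripper_width: 29.9
gripper_force: 0.0
t 0.9 move(tool) [-232.71 -615.96  329.68] rot(tool) [-0.08  0.3  -0.27] stand ULN [np.float64(-86.52271837481887), np.float64(589.5013558477817), np.float64(437.6181296643663)]
[434.69 302.91 225.  ] [450.89 194.22  66.  ]
[[  0.25  -0.56  -0.79  81.43]
 [  0.97   0.15   0.2  563.89]
 [  0.    -0.81   0.58 434.42]
 [  0.     0.     0.     1.  ]] 323.2685314262211
```

```bash
r='-14.5 -38.5 20 0 0 0'
python3 drive.py '-14.5 -38.5 20 0 0 0;-14.5 -38.5 20 0 0 0;-14.5 -38.5 20 0 0 0;-14.5 -38.5 20 0 0 0;-14.5 -38.5 20 0 0 0;-14.5 -38.5 20 0 0 0;-14.5 -38.5 20 0 0 0;-14.5 -38.5 20 0 0 0'
python3 drive.py '-14.5 -38.5 20 0 0 0;-14.5 -38.5 20 0 0 0;-14.5 -38.5 20 0 0 0;-14.5 -38.5 20 0 0 0;-14.5 -38.5 20 0 0 0;-14.5 -38.5 20 0 0 0;-14.5 -38.5 20 0 0 0;-14.5 -38.5 20 0 0 0'
python3 - <<'E'
from h import *
go(P(145,-28,110))
m=camera_model("wrist");f=grab_frame("wrist");cv2.imwrite("pics/w1.png",f)
np.savez("w1.npz",**m)
for nme,p in [("knobL",P(138,0,32)),("seat",P(0,0,0)),("mouth",P(120,0,0)),("pivot",P(138,0,-40)),("panel",(734,-157,250))]: print(nme,proj(m,p))
E
```

```text
time_s: 1.7
ee_pos: [346.8, 175.4, 300.4]
ee_rot: [-180.0, 40.0, 165.6]
force: [0.6, 0.4, 0.7]
gripper_width: 0.2
gripper_force: 0.0
time_s: 2.5
ee_pos: [432.8, -93.0, 256.3]
ee_rot: [179.8, 38.5, 165.8]
force: [0.5, 1.7, -0.1]
gripper_width: 0.6
gripper_force: 0.0
t 2.5 move(tool) [-32.02 -67.85  36.52] rot(tool) [ 0.27 -1.45  0.04] stand ULN [np.float64(113.87831839000279), np.float64(39.65662170400266), np.float64(147.64090933449546)]
knobL [268.34 224.3 ]
seat [268.62  71.5 ]
mouth [271.89 197.83]
pivot [276.39 205.68]
panel [319.79 354.74]
```

View pics/w1.png

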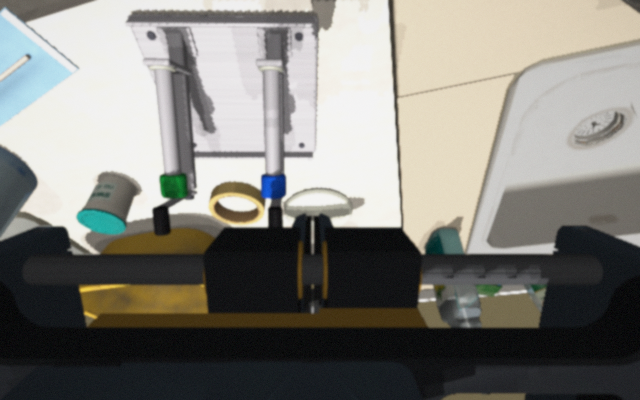

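```bash
python3 drive.py '-8 -17 9 0 -1.4 0;-8 -17 9 0 0 0;-8 -17 9 0 0 0;-8 -17 9 0 0 0;0 0 0 0 0 0;0 0 0 0 0 0'
python3 - <<'E'
from h import *
go(P(146,-28,24))
E
```

```text
time_s: 3.15
ee_pos: [462.5, -168.5, 248.3]
ee_rot: [179.7, 39.8, 165.9]
force: [-0.4, 0.0, 0.1]
gripper_width: 0.5
gripper_force: 0.0
t 3.15 move(tool) [-1.27 -2.25 87.09] rot(tool) [ 0.34 -0.17  0.04] stand ULN [np.float64(144.98555645092455), np.float64(-26.25854571539242), np.float64(111.10185613095761)]
```

```bash
python3 drive.py '0 -2 25 0 0 0;0 0 25 0 0 0;0 0 20 0 0 0;0 0 17 0 0 0;0 0 0 0 0 0;0 0 0 0 0 0'
python3 - <<'E'
from h import *
go(P(146,-28,24))
cv2.imwrite("pics/s2.png",cv2.resize(grab_frame("scene")[180:280,270:400],None,fx=5,fy=5,interpolation=cv2.INTER_CUBIC))
E
```

```text
time_s: 3.75
ee_pos: [516.5, -182.8, 182.4]
ee_rot: [179.7, 39.9, 166.0]
force: [-0.4, -0.4, -0.2]
gripper_width: 0.5
gripper_force: 0.0
t 3.75 move(tool) [-0.59 -1.15  0.65] rot(tool) [ 0.4  -0.1   0.15] stand ULN [np.float64(145.40689265584953), np.float64(-26.854393672991957), np.float64(24.654526528376927)]
```

View pics/s2.png

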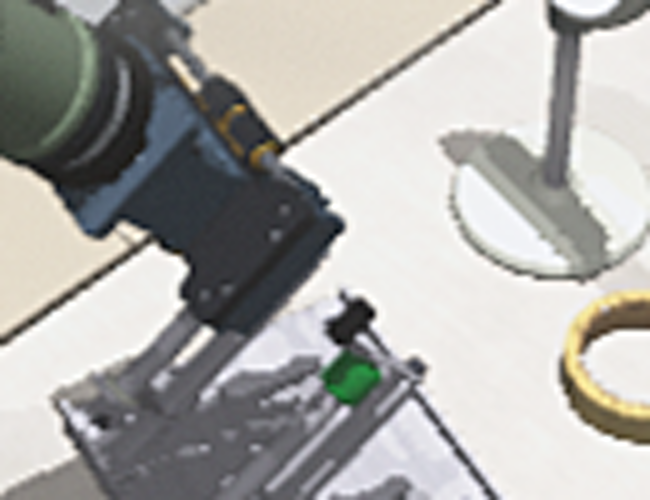

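```bash
python3 drive.py '0 8 1 0 0 0;0 8 1 0 0 0;0 8 1 0 0 0;0 8 1 0 0 0;0 5 2 0 0 0;0 5 2 0 0 0;0 5 3 0 0 0;0 5 3 0 0 0'
python3 drive.py '0 4 3.5 0 0 0;0 4 3.5 0 0 0;0 4 3.5 0 0 0;0 4 3.5 0 0 0;0 4 6 0 0 0;0 4 6 0 0 0;0 3 6.5 0 0 0;0 3 6.5 0 0 0'
python3 drive.py '0 1 4 0 0 0;0 1 4 0 0 0;0 0 0 0 0 0;0 0 0 0 0 0'
python3 - <<'E'
from h import *
go(P(146,54,-36))
E
```

```text
time_s: 4.6
ee_pos: [538.0, -135.3, 173.2]
ee_rot: [179.8, 40.1, 165.9]
force: [-0.6, -0.4, 0.4]
gripper_width: 0.8
gripper_force: 0.2
time_s: 5.4
ee_pos: [569.5, -112.6, 143.3]
ee_rot: [179.8, 40.0, 165.9]
force: [0.5, -7.7, -1.1]
gripper_width: 0.1
gripper_force: 3.7
time_s: 5.8
ee_pos: [574.5, -112.2, 137.9]
ee_rot: [179.9, 39.8, 165.9]
force: [-0.4, -4.6, -1.5]
gripper_width: 0.1
gripper_force: 2.4
t 5.8 move(tool) [ 0.58 -1.78  1.58] rot(tool) [ 0.13 -0.22  0.09] stand ULN [np.float64(146.58013443112824), np.float64(55.775036584176554), np.float64(-34.420534509605616)]
```

```bash
python3 drive.py '0 -4 0 0 0 0;0 -4 -20 0 0 0;0 -4 -30 0 0 0;0 -4 -30 0 0 0;10 -4 -30 0 0 0;15 -7 -10 0 0 0;25 -13 0 0 0 0;25 -13 0 0 0 0' 60
python3 drive.py '13 0 0 0 0 0;0 0 0 0 0 0;0 0 0 0 0 0'
python3 - <<'E'
from h import *
m=camera_model("wrist");s=sensors.state();f=grab_frame("wrist");np.savez("w3.npz",**m);cv2.imwrite("pics/w3.png",f)
g=grab_frame("scene");cv2.imwrite("pics/s3.png",g)
go(P(60,0,-16)); print(s["gripper_width"])
for p in [(0,0,0),(60,0,0),(97,0,0),(120,0,0),(138,71,-28)]: print(p,proj(m,P(*p)))
o=np.zeros((600,640,3),np.uint8);o[:400]=f;o[400:,:]=cv2.resize(g[190:290,230:390],(640,400))[:200];cv2.imwrite("pics/v3.png",o)
E
```

```text
time_s: 6.6
ee_pos: [441.2, -127.2, 182.9]
ee_rot: [179.9, 39.9, 166.0]
force: [-0.0, 0.3, -0.5]
gripper_width: 59.2
gripper_force: 0.0
time_s: 6.9
ee_pos: [433.5, -125.3, 175.0]
ee_rot: [179.9, 39.9, 166.0]
force: [0.4, 0.2, 0.1]
gripper_width: 59.5
gripper_force: 0.0
t 7.0 move(tool) [ 8.67 -8.88 95.5 ] rot(tool) [ 0.19 -0.1   0.16] stand ULN [np.float64(68.81760245607947), np.float64(8.583208381151513), np.float64(79.51537939209332)]
59.53491386236476
(0, 0, 0) [300.49 118.48]
(60, 0, 0) [300.87 196.44]
(97, 0, 0) [301.09 240.27]
(120, 0, 0) [301.21 266.06]
(138, 71, -28) [378.03 270.65]
```

View pics/v3.png

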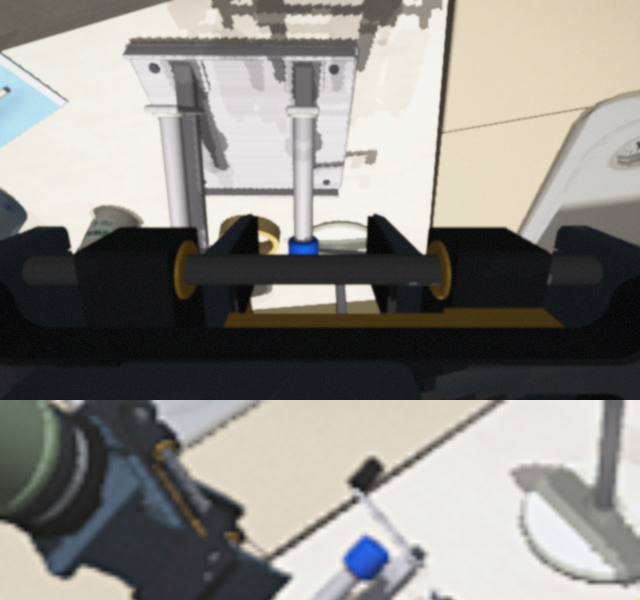

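Run:
```python
from h import *
S=camera_model("scene")
for th in (0,.3,.6,.9,1.1,1.3,1.5): print(th,proj(S,P(138,72*np.sin(th),72*np.cos(th)-40)))
print(proj(S,P(138,0,-40)))
g=cv2.imread("pics/s3.png");d=(g.max(2)<50)
d[:195]=0;d[225:]=0;d[:,:305]=0;d[:,335:]=0;print(blob(d))
# lit disc in scene: bright blob
g=cv2.imread("pics/scene0.png");hsv=cv2.cvtColor(g,cv2.COLOR_BGR2HSV)
print(g[150:175:6,365:410:5].tolist())
```

```text
0 [321.36 218.22]
0.3 [318.19 213.45]
0.6 [316.76 209.93]
0.9 [317.12 207.92]
1.1 [318.32 207.49]
1.3 [320.2  207.78]
1.5 [322.67 208.77]
[336.46 225.81]
[(28, array([321.11, 208.43]), array([318, 205,   7,   8], dtype=int32)), (1, array([318., 215.]), array([318, 215,   1,   1], dtype=int32)), (1, array([305., 224.]), array([305, 224,   1,   1], dtype=int32))]
[[[54, 65, 46], [234, 229, 227], [234, 229, 227], [233, 229, 227], [234, 230, 228], [129, 138, 138], [227, 231, 229], [172, 188, 198], [180, 198, 207]], [[48, 59, 28], [234, 229, 227], [233, 229, 227], [234, 229, 228], [234, 229, 228], [243, 239, 236], [210, 218, 216], [215, 224, 221], [179, 184, 186]], [[66, 66, 33], [241, 237, 236], [233, 228, 227], [234, 229, 227], [235, 230, 228], [235, 230, 229], [93, 100, 97], [178, 188, 186], [226, 232, 234]], [[162, 179, 189], [143, 156, 165], [234, 230, 227], [234, 229, 228], [234, 229, 228], [235, 230, 228], [192, 184, 180], [143, 151, 149], [228, 233, 236]], [[183, 199, 209], [184, 200, 211], [219, 211, 209], [234, 229, 227], [235, 230, 228], [233, 229, 227], [197, 190, 186], [102, 108, 106], [231, 235, 236]]]
```

```bash
python3 drive.py '9 -7.5 0 0 0 0;0 0 25 0 0 0;0 0 25 0 0 0;0 0 25 0 0 0;0 0 20 0 0 0;0 0 0 0 0 0;0 0 0 0 0 0'
python3 drive.py '0 0 0 0 0 0;0 0 0 0 0 0;0 0 0 0 0 0;0 0 0 0 0 0;0 0 0 0 0 0;0 0 0 0 0 0' 0 35
python3 - <<'E'
from h import *
go(P(140,1,-16))
for k,(x0,x1,y0,y1) in {"scene0":(355,412,125,195),"top0":(318,372,135,175)}.items():
    g=cv2.imread(f"pics/{k}.png").astype(int);m=camera_model(k[:-1])
    d=(g[:,:,0]-g[:,:,2]>=3)&(g.min(2)>100);r=np.zeros_like(d);r[y0:y1,x0:x1]=d[y0:y1,x0:x1]
    cs=max(cv2.findContours(r.astype(np.uint8),0,1)[0],key=cv2.contourArea)
    print(k,cv2.fitEllipse(cs),cs.reshape(-1,2).min(0),cs.reshape(-1,2).max(0),g[155,340])
E
```

```text
time_s: 7.7
ee_pos: [485.8, -138.9, 123.8]
ee_rot: [-179.5, 37.5, 165.9]
force: [-0.2, -0.3, 1.1]
gripper_width: 60.2
gripper_force: 0.0
time_s: 8.3
ee_pos: [485.5, -139.6, 124.0]
ee_rot: [-179.4, 37.5, 165.8]
force: [-2.4, -3.6, 1.8]
gripper_width: 15.0
gripper_force: 2.0
t 8.3 move(tool) [-64.13  -6.22  19.38] rot(tool) [-0.58 -2.47  0.02] stand ULN [np.float64(76.76688964272722), np.float64(7.414786255262874), np.float64(6.066320107058379)]
scene0 ((380.81884765625, 161.26705932617188), (23.58491325378418, 46.26491165161133), 155.6667938232422) [366 140] [395 183] [186 182 179]
top0 ((345.1766052246094, 153.84400939941406), (40.60646057128906, 56.857669830322266), 94.38286590576172) [318 135] [371 174] [159 156 155]
```

Run:
```python
from h import *
print(sensors.state())
f=grab_frame("wrist");g=grab_frame("scene")
o=np.zeros((600,640,3),np.uint8);o[:400]=f;o[400:,:]=cv2.resize(g[150:300,230:390],(640,600))[200:400];cv2.imwrite("pics/v4.png",o)
```

```text
{'time_s': 8.3, 'qpos': array([ -18.83,    5.5 ,  135.33,   52.86,    2.81, -146.5 ]), 'qvel': array([-0.09, -0.03, -0.43,  0.09, -0.24,  0.02]), 'effort': array([  1.63, -21.63, -16.34,   0.1 ,  -1.16,  -0.02]), 'ee_pos': array([ 485.55, -139.58,  123.99]), 'ee_rot': array([-179.42,   37.53,  165.8 ]), 'force': array([-2.4 , -3.55,  1.83]), 'torque': array([-0.4 ,  0.37, -0.4 ]), 'gripper_force': 1.9865098781883717, 'gripper_width': 14.99059547464985}
```

View pics/v4.png

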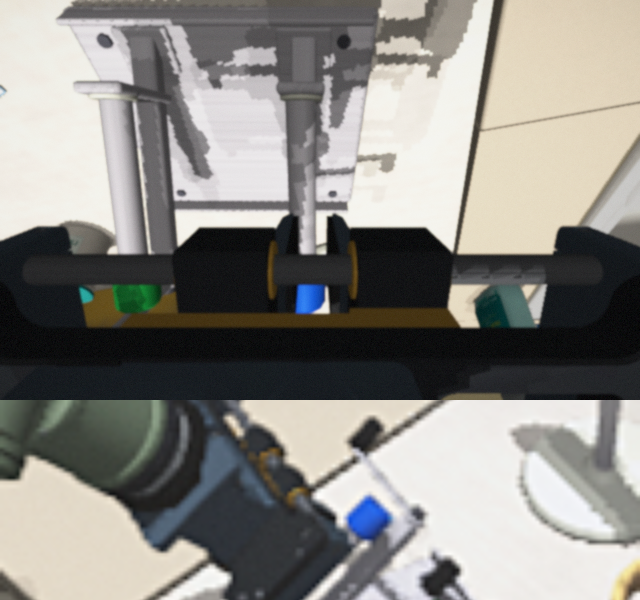

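```bash
python3 drive.py '0 0 0 0 0 0;0 0 0 0 0 0;0 0 0 0 0 0;0 0 0 0 0 0' 60
python3 drive.py '0 0 -15 0 0 0;0 0 -20 0 0 0;0 0 -20 0 0 0;0 0 -20 0 0 0;0 0 0 0 5 0;0 0 0 0 6 0;0 0 0 0 0 0;0 0 0 0 0 0'
python3 - <<'E'
from h import *
R27=Ro.from_rotvec(13*np.pi/180*l*1).as_matrix()@Rg
print(sensors.state()["qpos"],R27[:,2])
go(P(70,1,60),R27)
E
```

```text
time_s: 8.8
ee_pos: [485.3, -139.1, 123.4]
ee_rot: [-179.5, 37.4, 165.8]
force: [-0.7, 0.4, -1.3]
gripper_width: 35.8
gripper_force: 0.0
time_s: 9.6
ee_pos: [449.3, -127.4, 173.6]
ee_rot: [-179.8, 26.6, 165.8]
force: [-0.9, 0.2, -0.3]
gripper_width: 60.6
gripper_force: 0.0
[-18.52  -1.15 125.88   3.7   28.75 -97.12] [ 0.44 -0.11 -0.89]
t 9.6 move(tool) [ 7.23 -9.26 10.56] rot(tool) [-0.16 -0.37  0.01] stand ULN [np.float64(79.4698489744804), np.float64(10.28999890354107), np.float64(68.57185449275376)]
```

Run:
```python
from h import *
R27=Ro.from_rotvec(13*np.pi/180*l).as_matrix()@Rg
go(P(64,1,0)+17*R27[:,2],R27)
```

```text
t 9.6 move(tool) [-0.92 -9.05 87.32] rot(tool) [-0.16 -0.37  0.01] stand ULN [np.float64(79.4698489744804), np.float64(10.28999890354107), np.float64(68.57185449275376)]
```

```bash
python3 drive.py '0 -9 0 0 0 0;-1 0 20 0 0 0;0 0 20 0 0 0;0 0 20 0 0 0;0 0 17 0 0 0;0 0 10 0 0 0;0 0 0 0 0 0;0 0 0 0 0 0'
python3 - <<'E'
from h import *
R27=Ro.from_rotvec(13*np.pi/180*l).as_matrix()@Rg
go(P(64,1,0)+17*R27[:,2],R27);s=sensors.state();print(s["qpos"],s["force"])
E
```

```text
time_s: 10.4
ee_pos: [485.1, -146.2, 96.6]
ee_rot: [-179.8, 26.6, 165.8]
force: [0.4, 0.2, 0.4]
gripper_width: 59.7
gripper_force: 0.0
t 10.4 move(tool) [-0.24  0.15  0.84] rot(tool) [-0.18 -0.43 -0.01] stand ULN [np.float64(60.13407577739021), np.float64(0.8525770881462019), np.float64(-15.693307215956377)]
[ -19.53    9.42  128.69    8.22   15.56 -102.69] [0.44 0.19 0.43]
```

```bash
python3 drive.py '0 0 0 0 0 0;0 0 0 0 0 0;0 0 0 0 0 0;0 0 0 0 0 0;0 0 0 0 0 0;0 0 0 0 0 0;0 0 0 0 0 0;0 0 0 0 0 0' 0 35
python3 - <<'E'
from h import *
R27=Ro.from_rotvec(13*np.pi/180*l).as_matrix()@Rg
s=sensors.state();go(s["ee_pos"]+78*u,R27);print(s["qpos"],s["force"])
E
```

```text
time_s: 11.2
ee_pos: [485.8, -146.5, 96.9]
ee_rot: [-179.8, 26.6, 165.8]
force: [-0.0, 1.0, 0.3]
gripper_width: 14.6
gripper_force: 35.0
t 11.2 move(tool) [-75.88  -0.06 -18.08] rot(tool) [-0.19 -0.4   0.  ] stand ULN [np.float64(60.82664426916045), np.float64(0.819818858910152), np.float64(-15.955282150294753)]
[ -19.53    9.45  128.62    8.21   15.57 -102.68] [-0.01  1.05  0.32]
```

```bash
python3 drive.py '-6 0 -1.4 0 0 0;-6 0 -1.4 0 0 0;-6 0 -1.4 0 0 0'
python3 drive.py '-9.7 0 -2.3 0 0 0;-9.7 0 -2.3 0 0 0;-9.7 0 -2.3 0 0 0;-9.7 0 -2.3 0 0 0;-9.7 0 -2.3 0 0 0;-9.7 0 -2.3 0 0 0;-9.7 0 -2.3 0 0 0;-2 0 -1 0 0 0'
python3 drive.py '0 0 0 0 0 0;0 0 0 0 0 0;0 0 0 0 0 0'
python3 - <<'E'
from h import *
go(P(160,1,0));s=sensors.state();print(s["qpos"])
S=camera_model("scene");T=camera_model("top")
for q in ("scene","top"):
    f=grab_frame(q);cv2.imwrite(f"pics/{q}5.png",f);h=cv2.cvtColor(f,cv2.COLOR_BGR2HSV)
    d=cv2.inRange(h,(105,150,60),(125,255,255))
    if q=="scene": d[:, :290]=0;d[:,400:]=0
    else: d[:,320:][:,60:]=0;d[:,:310]=0
    print(q,blob(d)[:2], proj(camera_model(q),P(108.5+84,0,0)))
E
```

```text
time_s: 11.5
ee_pos: [500.1, -150.1, 109.0]
ee_rot: [-179.8, 26.6, 165.8]
force: [-0.5, -0.2, -1.0]
gripper_width: 15.0
gripper_force: 35.0
time_s: 12.3
ee_pos: [554.3, -163.8, 156.5]
ee_rot: [-179.8, 26.7, 165.8]
force: [-0.2, -0.4, -0.7]
gripper_width: 15.0
gripper_force: 35.0
time_s: 12.6
ee_pos: [552.1, -163.1, 154.7]
ee_rot: [-179.8, 26.5, 165.8]
force: [-0.2, -0.2, -1.2]
gripper_width: 15.0
gripper_force: 35.0
t 12.6 move(tool) [ -5.79   0.   -17.42] rot(tool) [ -0.18 -13.48   0.01] stand ULN [np.float64(150.3089229648167), np.float64(0.9423458947304245), np.float64(-15.5920082409771)]
[-18.66  10.22 116.17   3.96  27.2  -97.5 ]
scene [(49, array([344.84, 204.59]), array([340, 201,  10,   9], dtype=int32)), (33, array([383.36, 126.09]), array([380, 122,   8,  10], dtype=int32))] [341.88 207.01]
top [(32, array([343.53, 209.75]), array([341, 206,   6,   8], dtype=int32))] [342.2  211.83]
```

Run:
```python
from h import *
g=cv2.imread("pics/scene0.png").astype(int);m=camera_model("scene")
d=(g[:,:,0]-g[:,:,2]>=3)&(g.min(2)>100);r=np.zeros_like(d);r[125:195,355:412]=d[125:195,355:412]
cs=max(cv2.findContours(r.astype(np.uint8),0,1)[0],key=cv2.contourArea)
(cx,cy),(a,b),an=cv2.fitEllipse(cs); a+=1;b+=1
t=np.linspace(0,2*np.pi,721);an=np.deg2rad(an)
pts=np.c_[cx+a/2*np.cos(t)*np.cos(an)-b/2*np.sin(t)*np.sin(an),cy+a/2*np.cos(t)*np.sin(an)+b/2*np.sin(t)*np.cos(an)]
C=plane(m,(cx,cy),250);print("C",C)
H=np.array([plane(m,p,250) for p in pts]);D=np.linalg.norm(H-C,axis=1)
half=H[:360];opp=H[360:720];L=np.linalg.norm(half-opp,axis=1)
for i in np.where(np.diff(np.sign(L-126)))[0]: 
    v=half[i]-opp[i]; print("chord yaw of left dir",np.rad2deg(np.arctan2(v[1],v[0])),(half[i]+opp[i])/2)
print("L range",L.min(),L.max())
T=camera_model("top");q=lambda x,y:((x-400)/4+305-.4,y/4+135-.4)
A,B=plane(T,q(467,68),250),plane(T,q(648,113),250);v=A-B;print(A,B,np.linalg.norm(v),np.rad2deg(np.arctan2(v[1],v[0])))
f=cv2.imread("pics/top0.png")
cv2.imwrite("pics/p6.png",cv2.resize(np.hstack([cv2.convertScaleAbs(f[130:185,310:380],alpha=1.3),g[120:175,355:425].astype(np.uint8)]),None,fx=5.5,fy=5.5,interpolation=cv2.INTER_NEAREST))
```

```text
C [ 734.35 -157.39  250.  ]
chord yaw of left dir 82.21665876625686 [ 734.57 -155.77  250.  ]
chord yaw of left dir 28.64973590451826 [ 736.05 -156.46  250.  ]
L range 71.19738653582425 187.58734604118283
[756.35 -88.38 250.  ] [ 727.8  -236.38  250.  ] 150.72308703832772 79.08091799976577
```

View pics/p6.png

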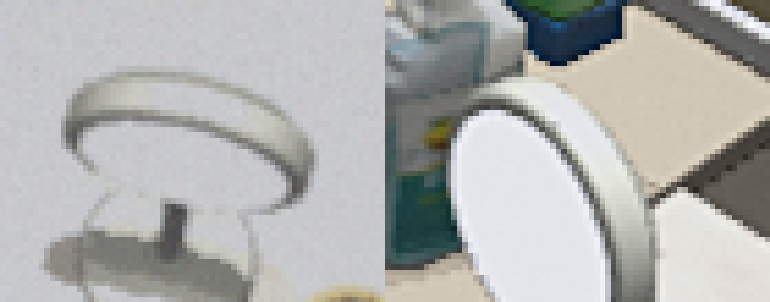

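```bash
cat > f.py <<'E'
from h import *
yp=np.deg2rad(-10);xp=np.array([np.cos(yp),np.sin(yp),0]);C=np.array([734,-157,250])
R27=Ro.from_rotvec(13*np.pi/180*l).as_matrix()@Rg
off=R27.T@(-0.8*u+15.6*n)   # tube mid in tool frame
R=np.c_[xp,np.cross(z,xp),z]@np.c_[u,l,n].T@R27
p=C-160*xp-R@off
go(p,R);s=sensors.state()
Rc=Ro.from_euler("xyz",s["ee_rot"],degrees=True)
print("mid",s["ee_pos"]+Rc.apply(off),"target p",p,"q",s["qpos"])
E
python3 f.py
```

```text
t 12.7 move(tool) [-49.74  38.71 -64.2 ] rot(tool) [-0.68 39.52 -4.33] stand ULN [np.float64(150.6051018736345), np.float64(0.9066029280097467), np.float64(-15.614290590722247)]
mid [ 542.08 -160.55  166.37] target p [ 577.22 -129.36  234.4 ] q [-18.66  10.22 116.15   3.96  27.19 -97.5 ]
```

```bash
python3 drive.py '-15 0 -10 0 0 0;-15 3 -14 0 0 0;-10 10 -14 0 0 0;-10 12 -14 0 0 0;0 13 -12 0 0 0;0 0 0 0 6 -1;0 0 0 0 7 -1;0 0 0 0 7 -1'
python3 drive.py '0 0 0 0 7 -1;0 0 0 0 7 0;0 0 0 0 5.5 0;0 0 0 0 0 0;0 0 0 0 0 0;0 0 0 0 0 0'
python3 f.py
```

```text
time_s: 13.5
ee_pos: [577.5, -130.0, 235.8]
ee_rot: [-179.0, 6.4, 168.7]
force: [0.3, -0.0, -1.7]
gripper_width: 14.8
gripper_force: 35.0
time_s: 14.1
ee_pos: [577.0, -130.1, 235.1]
ee_rot: [-178.9, -12.9, 169.3]
force: [0.2, 0.0, -0.8]
gripper_width: 14.9
gripper_force: 35.0
t 14.1 move(tool) [-0.21  0.77  0.67] rot(tool) [-0.96  0.11 -0.67] stand ULN [np.float64(214.3456051395595), np.float64(39.05857484902655), np.float64(35.67785090614669)]
mid [ 576.27 -129.65  250.71] target p [ 577.22 -129.36  234.4 ] q [-12.91  26.34  75.24  -1.61  91.25 -92.2 ]
```

Run:
```python
from h import *
f=grab_frame("scene");g=grab_frame("top");w=grab_frame("wrist")
o=np.zeros((600,800,3),np.uint8);o[:400,:400]=cv2.resize(f[100:240,270:410],(400,400));o[:400,400:]=cv2.resize(cv2.convertScaleAbs(g[130:270,280:420],alpha=1.5),(400,400))
o[400:,:320]=cv2.resize(w,(320,200));cv2.imwrite("pics/v7.png",o)
xp=np.array([.985,-.174,0]);M=np.array([576,-129.5,250])
for q in ("scene","top"):
    m=camera_model(q);print(q,"ends",proj(m,M-60*xp),proj(m,M+60*xp),"C",proj(m,M+160*xp))
```

```text
scene ends [312.8  192.57] [350.85 175.07] C [380.62 161.38]
top ends [326.14 224.87] [335.06 188.59] C [342.19 159.58]
```

View pics/v7.png

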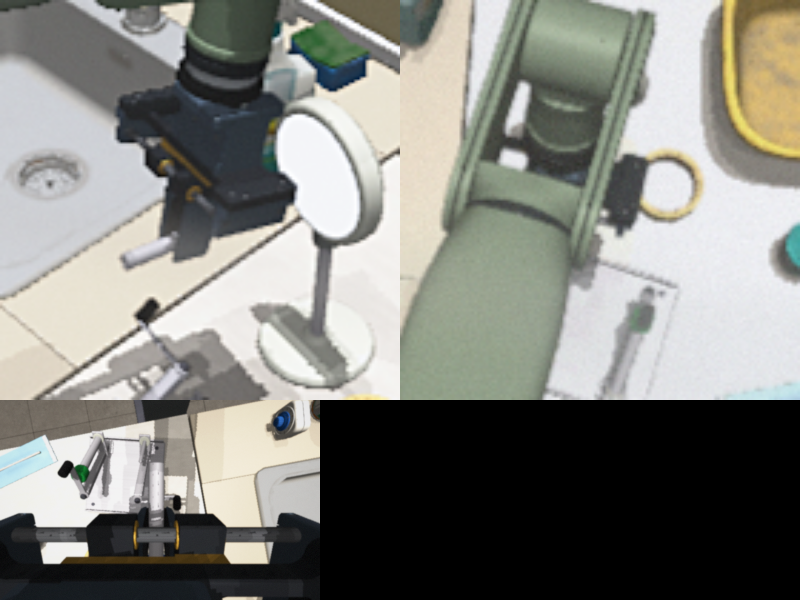

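The tube's plain end shows at about (314,192) in the scene, against (313,193) predicted. It lies on the line to the disc centre at (381,161), is clear of the stand, and the green tube is still seated. I'm handing the job in.

```bash
python3 drive.py '0 0 0 0 0 0;0 0 0 0 0 0;0 0 0 0 0 0'; python3 -c "
from workcell import env, sensors, order, grab_frame, camera_model
print(order.job_done())"
```

```text
time_s: 14.55
ee_pos: [577.6, -130.2, 235.0]
ee_rot: [-178.9, -12.9, 169.3]
force: [1.0, -0.7, -1.6]
gripper_width: 15.1
gripper_force: 35.0
the job is handed in; nothing more can be done
None
```

I handed the job in at 14.6 s with the blue-collared tube held level in the gripper, its bore pointing at the middle of the lit disc and its nearer end about 10 cm from it; its keeper is swung open to about 1.4 rad and the green tube was left locked on its post, but the hand-in gave no verdict.

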